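# Lever up the heavy flap of the specimen box

### The arm

A 7-joint arm with a two-finger parallel gripper is mounted at the origin on a cart in front of the work surface, level with it; the furniture and walls round the work are solid. World frame = base frame: x ahead of the robot, y to its left, z up, the work surface at z = 0. Lengths are in m, angles in rad, forces in N, time in s.
With the tool pointing down it reaches from about 0.35 to 0.9 m from the base axis. Payload 8.1 kg.
Tool frame: the origin (TCP) lies midway between the tips of the shut fingers; the grasp point (between the pads) lies 19 mm behind it; z points along the fingers, x is the direction in which the jaws open and shut, and the axes are right-handed (so a half turn about z gives the same grasp; the last joint's range is limited). The gripper opens to 92 mm and grips with 3 to 60 N. Pads are 19 mm wide; open, the fingers measure 130 mm over their backs; the gripper's body (75 mm by 190 mm) begins 47 mm behind the grasp point.
Start: joints at [1.155, 0.434, 0.025, 1.573, -0.012, 1.134, -0.075], TCP at [0.192, -0.595, 0.227] pointing down, gripper open.
Joint ranges: [-2.62, 2.62], [-0.44, 2.09], [-1.27, 1.32], [0.08, 2.57], [-1.32, 4.46], [0.12, 2], [-2.74, 2.74]. Speed limits (rad/s): [2.22, 2.22, 3.01, 3.01, 3.14, 3.14, 3.14].

### API

Orientations are given as a rotation vector (axis times angle).
In Python, from cell import arm gives the robot as it stands. The module is installed in compiled form; this text tells all that it offers.
- The arm moves only by the tool play_rows, never from a script. Its argument "motion" is a list of rows, each a list of 7 numbers: the gripper's target within -1 to 1 (fully open at 1, half-way at 0, shut at -1), then the shift along the tool's x, y, z in mm, then the turn, a rotation vector about the tool's x, y, z in rad. In form: [[claw, tx, ty, tz, ax, ay, az], ...]. A call has 1 to 10 rows; each row is the pose to reach, as a shift and turn from the pose measured when the call began, along the tool's axes at that moment; what a row does not reach only later rows make up. A row lasts 1/10 s, in which the tool goes at most 50 mm and 8.59 degrees, less where a joint would pass 70% of its speed; a pose out of reach is approached as far as the arm can. A call with a gripper value outside its range is refused whole. The fingers move at their own pace and stop on an object; "force" is the grip in N (left out, the last holds). Time passes only in rows, so rows that repeat a pose let the fingers close. It gives the time, the measured TCP pose, the force and the opening at its end, in the units of the state.
- arm.observe(): the state, without advancing time (a new reading comes with each control period).
- arm.get_image(name): name is "scene" or "side" or "wrist"; returns a dict with "img" (480x640x3 uint8, blue, green, red), "depth" (480x640 float32, m along the optical axis (not along the pixel's ray), 0 where there is no reading), "K" (3x3 intrinsics, pixels), "rvec" (rotation vector, rad) and "tvec" (3), from world to camera coordinates, as OpenCV has them. Camera axes: x right, y down, z forward; pixel columns grow to the right and rows downward; lengths in m; the calibration is good to about 2 mm. A picture is of the moment at which its call begins.
- arm.sign_off(): hands the job in, once; it reports no verdict.
Trained networks look in a picture, given as the dict that the camera call returned (one of the last four; its "shot" number tells which), for a name from the list of things; names that differ only in an ending like _2 or _b are one class to them, and where a whole thing is asked for, a point or a joint stands for the part that bears it (a point fixed in the world has none). Each returns a list of dicts, best first, with "score" (0 to 1); they miss things now and then, are a little off and sometimes report something else, mostly with a low value. They report only what shows in the picture. A call takes as long as a camera call.
- arm.look_for(picture, query): "box" ([left, top, width, height] as shares, 0 to 1, of the picture: columns of its width, rows of its height, round what is visible of it).
The state is a dict: "clock": time; "joints": joint angles; "dq": joint speeds; "joint_efforts": joint torques, N m; "position": TCP position; "ee_rot": TCP orientation; "force": force on the tool from outside, world axes, zero at the start; "ft_torque": the same for the moment, N m; "width": opening from 0.0 (shut) to 1.0 (fully open).
Only numpy, scipy, OpenCV 4.12 (cv2) and the standard library are available. Lean on these libraries where they do the work, as an engineer would, in place of code of your own. Each camera call takes 0.05 s, during which the arm holds its last target. There are 200 camera calls.

### The job

The specimen box on the stand has a heavy red steel flap that is raised with the steel tube lying over the pivot. With the fingertips, push the black-tipped peg of the yellow safety prop towards the box, so that the prop swings fully out from under the tube; then press the tube's long free end straight down, as far as the rubber stop, and keep pressing: finish while holding the flap up in this way. Only push and press: do not lift or shift the tube, do not touch the flap, and leave the jar, the weight and the stopwatch where they are.

Things in the scene. Friction and masses are not known exactly. Their poses are not given: they have to be found in the camera images.
- stand: fixed stand, base plate 500 x 50 x 8 mm. Origin on the worktop surface straight under the pivot; z up; its y axis runs along the stand towards the specimen box, its x axis across it, away from the robot. In this frame the white box (120 mm wide) lies at y = +128 to +252 mm, and the vertical hinge axis of the safety prop at x = -35, y = -140 mm.
- pivot (a point): middle of the pivot bar (16 mm thick) on which the tube lies, 77 mm above the worktop, between two blue cheek plates that stand up to 113 mm
- stop (a point): centre of the top of the black rubber stop (26 mm across, on a steel post) under the tube, 42 mm above the worktop, 215 mm from the pivot towards the free end
- tube: the lever: loose steel tube, 420 mm long, 16 mm thick, 0.32 kg. The short end (100 mm from pivot to lip bar) lies under the flap's lip; the long end (305 mm) points along -y of the stand, raised 0.2 rad by the flap's weight. Origin on the underside half-way along; x axis along the tube to the free end. Pressing near the free end takes 4 to 8 N; let go, it comes up again.
- tube_end (a point): centre of the end face of the tube's long free end, half-way through its 16 mm thickness; 153 mm above the worktop at rest, about 35 mm when the tube lies on the rubber stop
- tube_mid (a point): point on the tube's centreline half-way along it, 95 mm from the pivot towards the free end
- prop (a joint): swing of the yellow safety prop about its vertical hinge, rad: at 0 to 0.12 its 16 mm thick post stands right under the tube (3 mm gap) and blocks it; it grows as the peg is pushed towards the box (+y of the stand), to 1.5 at its end stop, and stays where it is left (light friction)
- prop_peg (a point): centre of the 18 mm black ball on the prop's upright 14 mm peg, 75 mm above the worktop; push the peg 35 to 75 mm above the worktop. It is 40 mm from the prop's hinge axis; at angle 0 it lies straight out from it along -x of the stand, 75 mm beside the tube on the robot's side, and it circles towards the box and the tube as the prop opens
- flap (a joint): opening angle of the heavy red steel flap (2.2 to 3.5 kg; 124 mm wide, about 140 mm long, 20 mm thick; lies on the white box, hinged on the box's far end, +y of the stand; not to be touched), rad: 0 shut, about 0.28 when the tube is fully down on the rubber stop; it falls shut by its own weight
- flap_lip (a point): middle of the flap's lip bar (steel, 12 mm thick, 84 mm long) under which the tube's short end lies
- jar_yellow: sample jar with yellow cap, 54 mm wide, 75 mm high, standing near the tube's free end on the far side; origin under its centre; leave alone
- weight: slotted round steel weight, 46 mm wide, 28 mm high, beside the pivot on the far side; origin under its centre; leave alone
- stopwatch: black stopwatch, 70 x 58 mm, 18 mm high, beside the box on the robot's side; origin under its centre; leave alone

How it is judged:
On the way, in this order (a step that is already met when the one before it is completed fails the run):
1. the safety prop has been swung fully out from under the tube while the flap is still shut (value of joint prop above 1.2 rad and value of joint flap below 0.05 rad), for 0.2 s.
2. the tube's long end is pressed down by the fingers and the flap is raised by it (value of joint flap above 0.22 rad and contact force between the fingers and tube above 1 N), for 0.3 s.
At the end, for the whole second after the job is handed in: The fingers press on the tube with more than 1 N and so hold the flap at rest, raised by more than 0.22 rad (about 0.28 on the rubber stop), the tube's free end less than 70 mm above the worktop; the safety prop is swung out by more than 1.2 rad (all of step 2 and value of joint prop above 1.2 rad and velocity of joint flap between -0.1 and 0.1 rad/s and z of tube_end in the frame of stand below 0.07 m); the arm keeps its last pose, push and grip.
It fails at once if the robot touches the flap (contact force between any of the fingers, the arm and flap above 0.5 N).
It fails at once if the tube is lifted (its middle or its free end more than 25 mm higher than it rested) (z of tube_mid in the frame of stand above 0.1365 m or z of tube_end in the frame of stand above 0.178 m).
It fails at once if the tube is shifted along or out of its pivot by more than about 30 mm (y of tube_mid in the frame of stand below -0.125 m or y of tube_mid in the frame of stand above -0.055 m or x of tube_mid in the frame of stand below -0.03 m or x of tube_mid in the frame of stand above 0.03 m).
It fails at once if the jar, the weight or the stopwatch is moved by more than 20 mm or tipped (distance of any of jar_yellow, weight, stopwatch from where it was at the start of the episode above 0.02 m or angle between any of jar_yellow, weight, stopwatch's own z axis and vertical above 0.3 rad).
It also fails if it takes over 42 s, if anything falls off the work surface, if the arm or the gripper's body presses on something with over 40 N, if the wrist force passes 120 N, or if a joint passes its speed limit or range.

## Working session

There is one attempt and no reset: what is moved stays moved. The work goes in short steps, Python scripts to look and compute and a tool call to move; the robot and the scene stay as the last step left them, time stands still between calls to the robot, and variables do not carry over. Pictures are saved under pics/ and viewed, on a budget of 10 in all, crops included, one or two more only if the job needs it, and the job is handed in when it is done.

Besides the shell and the picture viewer there is one more tool, called after "Call:" by a JSON object that holds its "op" and its "data". play_rows: Moves the arm, as the interface text tells. Its arguments: {"type":"object","properties":{"motion":{"type":"array"},"force":{"type":"number"}},"required":["motion"]}

```bash
mkdir -p pics; cat > h.py <<'E'
import numpy as np, cv2
from cell import arm
def world(p,u,v,d=None):
    if d is None:
        d=p["depth"][int(v),int(u)]
    K=p["K"]; R=cv2.Rodrigues(np.array(p["rvec"],float))[0]
    c=np.array([(u-K[0,2])/K[0,0]*d,(v-K[1,2])/K[1,1]*d,d])
    return R.T@(c-np.array(p["tvec"]).ravel())
def cloud(p):
    v,u=np.mgrid[:480,:640]; d=p["depth"];K=p["K"];R=cv2.Rodrigues(np.array(p["rvec"],float))[0]
    c=np.stack([(u-K[0,2])/K[0,0]*d,(v-K[1,2])/K[1,1]*d,d],-1)
    w=(c-np.array(p["tvec"]).ravel())@R
    w[d==0]=np.nan
    return w
def look(p,names):
    for n in names:
        for r in arm.look_for(p,n)[:2]:
            b=r["box"]; u=(b[0]+b[2]/2)*640; v=(b[1]+b[3]/2)*480
            print(n,round(r["score"],2),"uv",round(u),round(v),"wh",round(b[2]*640),round(b[3]*480),world(p,min(u,639),min(v,479)).round(3))
E
python3 - <<'E'
from h import *
np.set_printoptions(suppress=True)
print(arm.observe())
for n in ["scene","side"]:
    p=arm.get_image(n); cv2.imwrite(f"pics/{n}0.png",p["img"])
    np.savez(f"{n}0.npz",w=cloud(p),img=p["img"])
    print(n,"cam at",(-cv2.Rodrigues(np.array(p["rvec"],float))[0].T@np.array(p["tvec"]).ravel()).round(2))
    look(p,["stand","tube","prop_peg","flap","jar_yellow","weight","stopwatch"])
E
```

```text
{'clock': 0.0, 'joints': array([ 1.15536987,  0.43519962,  0.02497227,  1.57408314, -0.01160776,
        1.13399654, -0.07511529]), 'dq': array([-0.00071802, -0.00130607,  0.00106912,  0.0021065 , -0.00170458,
        0.0007498 , -0.00140925]), 'joint_efforts': array([ -0.0009145 , -66.78410769,   0.98488647, -31.44594312,
        -0.06049792,   0.04268473,   0.00013858]), 'position': array([ 0.1921371 , -0.59420439,  0.22596488]), 'ee_rot': array([-2.5396452 ,  1.84791741,  0.00207272]), 'force': array([ 0.31874523, -0.26737508,  0.83354436]), 'ft_torque': array([ 0.01179018, -0.03194536,  0.01486209]), 'width': 0.9991750135978992}
scene cam at [-0.3   0.87  0.74]
stand 0.61 uv 319 282 wh 152 123 [0.432 0.071 0.095]
tube 0.94 uv 359 222 wh 76 79 [ 0.519 -0.175  0.12 ]
prop_peg 0.63 uv 377 241 wh 31 37 [ 0.535 -0.275  0.026]
flap 0.85 uv 288 273 wh 82 48 [0.472 0.119 0.122]
jar_yellow 0.87 uv 364 217 wh 17 29 [ 0.522 -0.197  0.125]
weight 0.39 uv 320 253 wh 11 14 [ 0.606 -0.125  0.024]
stopwatch 0.91 uv 348 302 wh 31 21 [ 0.411 -0.005  0.016]
stopwatch 0.59 uv 358 223 wh 80 76 [ 0.52  -0.173  0.119]
side cam at [ 0.37 -0.73  0.71]
stand 0.8 uv 308 283 wh 129 217 [ 0.519 -0.07   0.007]
tube 0.74 uv 333 292 wh 100 128 [ 0.53  -0.219  0.131]
prop_peg 0.7 uv 307 283 wh 128 211 [ 0.517 -0.072  0.01 ]
prop_peg 0.66 uv 314 323 wh 47 48 [ 0.506 -0.177  0.009]
flap 0.9 uv 279 205 wh 75 55 [0.489 0.061 0.121]
jar_yellow 0.85 uv 421 380 wh 39 51 [ 0.628 -0.379  0.075]
jar_yellow 0.47 uv 313 322 wh 53 48 [ 0.504 -0.174  0.009]
weight 0.71 uv 354 294 wh 22 23 [ 0.596 -0.143  0.029]
stopwatch 0.93 uv 260 274 wh 28 25 [ 0.426 -0.028  0.017]
stopwatch 0.71 uv 307 283 wh 126 215 [ 0.517 -0.07   0.008]
```

```bash
python3 - <<'E'
import cv2
a=cv2.imread("pics/side0.png")[160:420,180:480]; b=cv2.imread("pics/scene0.png")[170:360,220:440]
a=cv2.resize(a,(450,390));b=cv2.resize(b,None,fx=390/190*.75,fy=390/190*.75)
b=cv2.copyMakeBorder(b,0,390-b.shape[0],0,0,cv2.BORDER_CONSTANT)
c=cv2.hconcat([a,b]);print(c.shape);cv2.imwrite("pics/v1.png",c)
E
```

```text
(390, 789, 3)
```

View pics/v1.png

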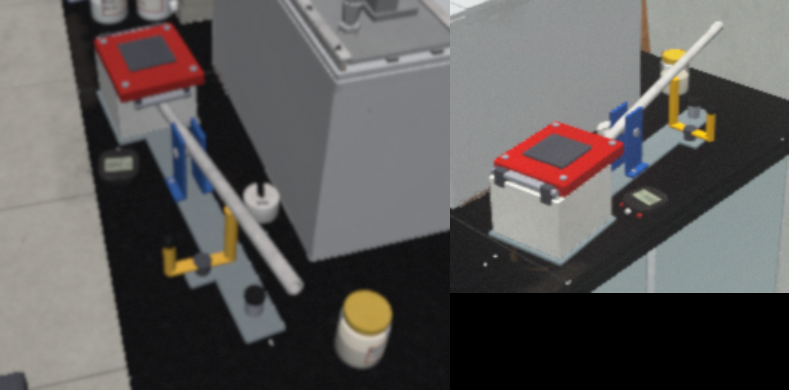

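The side view shows, in picture pixels of the side camera, the tube's free end near (378,351), the peg's black tip near (292,320), the prop hinge near (315,335) and the jar near (423,378). A grey cabinet stands on the far side of the tube.

```bash
python3 - <<'E'
from h import *
np.set_printoptions(suppress=True,precision=3)
for n in ["side","scene"]:
    z=np.load(f"{n}0.npz");w=z["w"];img=z["img"]
    hsv=cv2.cvtColor(img,cv2.COLOR_BGR2HSV).astype(int);H,S,V=hsv[...,0],hsv[...,1],hsv[...,2]
    near=(w[...,0]>.3)&(w[...,0]<.75)&(w[...,1]>-.5)&(w[...,1]<.3)
    blue=near&(abs(H-110)<12)&(S>150)&(w[...,2]>.02)
    yel=near&(abs(H-23)<8)&(S>150)&(w[...,2]>.01)
    red=near&((H<8)|(H>172))&(S>150)&(w[...,2]>.11)
    for k,m in [("blue",blue),("yel",yel),("red",red)]:
        P=w[m];print(n,k,len(P),P.min(0),P.max(0),np.median(P,0))
    P=w[red].astype(np.float32)[:,:2]; r=cv2.minAreaRect(P);print("red rect",r)
    Y=w[yel]; u=np.argwhere(yel)
    far=(Y[:,0]<.58)
    print("yel post z>.05:",Y[far&(Y[:,2]>.07)].mean(0), "low x end",Y[far&(Y[:,2]<.065)].min(0))
    # tube: light points, z>.09, y<-.1
    t=near&(w[...,2]>.085)&(w[...,2]<.175)&(S<60)&(V>110)&(w[...,1]<-.08)&(w[...,0]<.60)
    if n=="side":
        t[:, :270]=0;t[:220]=0; t[:,390:]=0
    T=w[t];print("tube",len(T),T.min(0),T.max(0))
    c=T.mean(0);d=np.linalg.svd(T-c)[2][0];print(c,d)
    res=T-c; s=res@d; print("ends",c+d*s.min(),c+d*s.max(),"perp",np.abs(res-np.outer(s,d)).max(0))
E
```

```text
side blue 324 [ 0.496 -0.099  0.02 ] [ 0.532 -0.058  0.116] [ 0.501 -0.085  0.074]
side yel 1196 [ 0.45  -0.384  0.02 ] [ 0.666 -0.209  0.113] [ 0.625 -0.344  0.076]
side red 1566 [0.422 0.014 0.11 ] [0.562 0.169 0.124] [0.49  0.06  0.119]Traceback (most recent call last):
  File "<stdin>", line 12, in <module>
cv2.error: OpenCV(4.12.0) /io/opencv/modules/imgproc/src/convhull.cpp:143: error: (-215:Assertion failed) total >= 0 && (depth == CV_32F || depth == CV_32S) in function 'convexHull'
```

```bash
python3 - <<'E'
from h import *
np.set_printoptions(suppress=True,precision=3)
for n in ["side","scene"]:
    z=np.load(f"{n}0.npz");w=z["w"];img=z["img"]
    hsv=cv2.cvtColor(img,cv2.COLOR_BGR2HSV).astype(int);H,S,V=hsv[...,0],hsv[...,1],hsv[...,2]
    near=(w[...,0]>.3)&(w[...,0]<.75)&(w[...,1]>-.5)&(w[...,1]<.3)
    blue=near&(abs(H-110)<12)&(S>150)&(w[...,2]>.09)
    yel=near&(abs(H-23)<8)&(S>150)&(w[...,2]>.01)&(w[...,0]<.59)
    red=near&((H<8)|(H>172))&(S>150)&(w[...,2]>.112)
    for k,m in [("blue",blue),("yel",yel),("red",red)]:
        P=w[m];print(n,k,len(P),P.min(0),P.max(0),P.mean(0))
    print("red rect",cv2.minAreaRect(np.ascontiguousarray(w[red][:,:2],dtype=np.float32)))
    Y=w[yel]
    print("post",Y[Y[:,2]>.072].mean(0),"peg",Y[(Y[:,0]<.475)&(Y[:,2]>.035)].mean(0))
    t=near&(w[...,2]>.085)&(w[...,2]<.175)&(S<60)&(V>110)&(w[...,1]<-.08)&(w[...,0]<.60)
    lab=cv2.connectedComponentsWithStats(t.astype(np.uint8));
    i=1+np.argmax(lab[2][1:,4]);T=w[lab[1]==i];print("tube",len(T),lab[2][i])
    c=T.mean(0);d=np.linalg.svd(T-c)[2][0];d=d*np.sign(-d[1]);s=(T-c)@d
    print(d,"ends",c+d*s.min(),c+d*s.max())
    # top ridge in 15mm bins
    dn=np.array([d[0],d[1]])/np.hypot(d[0],d[1])
    print("yaw of -y:",np.arctan2(dn[1],dn[0]), "lateral line: offset", np.median(T[:,:2]@np.array([-dn[1],dn[0]])))
E
```

```text
side blue 141 [ 0.496 -0.099  0.091] [ 0.532 -0.058  0.116] [ 0.514 -0.081  0.107]
side yel 516 [ 0.45  -0.227  0.02 ] [ 0.539 -0.209  0.113] [ 0.497 -0.222  0.051]
side red 1520 [0.423 0.014 0.112] [0.562 0.169 0.124] [0.491 0.076 0.119]
red rect ((0.4922220706939697, 0.09181076288223267), (0.12413112819194794, 0.1428987830877304), 7.700181007385254)
post [ 0.523 -0.222  0.09 ] peg [ 0.456 -0.223  0.055]
tube 1157 [ 303  252   78  104 1157]
[ 0.128 -0.973  0.195] ends [ 0.513 -0.082  0.103] [ 0.55  -0.368  0.161]
yaw of -y: -1.4402642198941935 lateral line: offset 0.4971400249113568
scene blue 108 [ 0.491 -0.09   0.091] [ 0.529 -0.05   0.113] [ 0.507 -0.07   0.104]
scene yel 324 [ 0.447 -0.226  0.019] [ 0.537 -0.203  0.109] [ 0.499 -0.211  0.052]
scene red 1304 [0.419 0.021 0.112] [0.555 0.175 0.123] [0.48  0.104 0.117]
red rect ((0.48810866475105286, 0.09591468423604965), (0.12391504645347595, 0.14667846262454987), 6.982822418212891)
post [ 0.527 -0.21   0.09 ] peg [ 0.452 -0.211  0.052]
tube 490 [336 184  61  59 490]
[ 0.124 -0.972  0.198] ends [ 0.511 -0.083  0.1  ] [ 0.547 -0.363  0.157]
yaw of -y: -1.444265325180453 lateral line: offset 0.4952963883374011
```

```bash
cat >> h.py <<'E'
from scipy.spatial.transform import Rotation as Ro
PIV=np.array([.511,-.069,0.]); Y=np.array([-.128,.992,0]);Y/=np.linalg.norm(Y); X=np.array([Y[1],-Y[0],0])
def S(x,y,z): # stand mm -> world m
    return PIV+X*x/1e3+Y*y/1e3+np.array([0,0,z/1e3])
def toS(p): d=np.asarray(p)-PIV; return np.array([d@X,d@Y,d[2]])*1e3
def orient(tilt,cross=False):
    # tool z down with tip pointing to +X_s by tilt (body leans to -x); tool x along -Y_s, or X_s if cross
    z=np.sin(tilt)*X+np.array([0,0,-np.cos(tilt)])
    x=-Y if not cross else (np.cos(tilt)*X+np.array([0,0,np.sin(tilt)]))
    return Ro.from_matrix(np.c_[x,np.cross(z,x),z])
def rows(targets,R=None):
    o=arm.observe();R0=Ro.from_rotvec(o["ee_rot"]);R=R or R0
    rv=(R0.inv()*R).as_rotvec()
    print("t",round(o["clock"],2),"tcp stand",toS(o["position"]).round(1),"F",o["force"].round(2),"w",round(o["width"],3))
    for t in targets: print(t,(R0.inv().apply(S(*t)-o["position"])*1e3).round(0),rv.round(3))
E
python3 - <<'E'
from h import *
z=np.load("side0.npz");w=z["w"].reshape(-1,3)
w=w[np.isfinite(w).all(1)]
s=np.array([toS(p) for p in w[::1] if abs(p[0]-.6)<.25 and -.6<p[1]<.1])
for z0 in (60,100,140,200):
  for y0 in range(-400,-40,40):
    m=(s[:,2]>z0)&(s[:,1]>y0)&(s[:,1]<y0+40)&(s[:,0]>45)
    if m.sum(): print(z0,y0,m.sum(),s[m,0].min().round(),s[m,2].max().round())
rows([(-78,-186,150),(-78,-186,48)],orient(.35))
E
```

```text
60 -400 1563 254.0 186.0
60 -360 339 72.0 181.0
60 -320 650 67.0 80.0
60 -240 8269 83.0 333.0
60 -200 9772 83.0 435.0
60 -160 4616 87.0 435.0
60 -120 2511 91.0 420.0
60 -80 3042 96.0 480.0
100 -400 1140 259.0 186.0
100 -360 111 264.0 181.0
100 -240 7516 83.0 333.0
100 -200 8848 83.0 435.0
100 -160 4470 87.0 435.0
100 -120 2391 91.0 420.0
100 -80 2930 96.0 480.0
140 -400 469 273.0 186.0
140 -360 81 264.0 181.0
140 -240 6661 83.0 333.0
140 -200 7851 83.0 435.0
140 -160 4303 87.0 435.0
140 -120 2247 91.0 420.0
140 -80 2808 96.0 480.0
200 -240 5182 83.0 333.0
200 -200 6178 83.0 435.0
200 -160 4012 87.0 435.0
200 -120 1984 91.0 420.0
200 -80 2575 96.0 480.0
t 0.8 tcp stand [-383.3 -480.6  226.8] F [ 0.4  -1.44 -0.09] w 1.002
(-78, -186, 150) [-234. -354.   77.] [0.349 0.032 0.183]
(-78, -186, 48) [-234. -354.  179.] [0.349 0.032 0.183]
```

Call:
{"op": "play_rows", "data": {"motion": [[-1,-25,-40,5,0.04,0,0.02],[-1,-50,-80,15,0.1,0.01,0.05],[-1,-80,-120,25,0.15,0.01,0.08],[-1,-110,-165,35,0.2,0.02,0.1],[-1,-140,-210,45,0.25,0.02,0.13],[-1,-170,-255,55,0.3,0.03,0.16],[-1,-200,-300,65,0.349,0.032,0.183],[-1,-220,-335,72,0.349,0.032,0.183],[-1,-234,-354,77,0.349,0.032,0.183],[-1,-234,-354,77,0.349,0.032,0.183]], "force": 30}}

```text
clock: 1.8
position: [0.4596, -0.2577, 0.1494]
ee_rot: [-2.153, 1.879, -0.33]
force: [-1.2, 0.5, -0.4]
width: 0.177
```

```bash
python3 - <<'E'
from h import *
rows([(-78,-186,100),(-78,-186,48),(-77,-166,48),(-76,-156,48),(-74,-146,48),(-72,-137,48)],orient(.35))
p=arm.get_image("side"); cv2.imwrite("pics/v2.png",cv2.resize(p["img"][180:420,200:480],None,fx=2,fy=2))
E
```

```text
t 1.8 tcp stand [ -75.1 -180.6  149.4] F [-1.16  0.47 -0.38] w 0.177
(-78, -186, 100) [ 6. 20. 45.] [-0.     0.005  0.007]
(-78, -186, 48) [ 6. 38. 94.] [-0.     0.005  0.007]
(-77, -166, 48) [-14.  36.  95.] [-0.     0.005  0.007]
(-76, -156, 48) [-24.  35.  95.] [-0.     0.005  0.007]
(-74, -146, 48) [-34.  34.  96.] [-0.     0.005  0.007]
(-72, -137, 48) [-43.  32.  96.] [-0.     0.005  0.007]
```

View pics/v2.png

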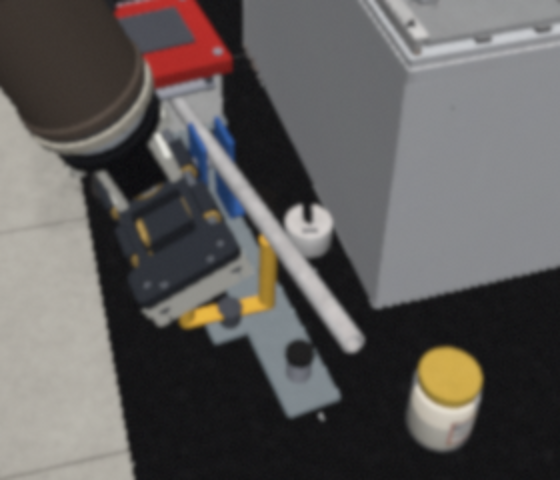

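The tool hangs robot-side of the peg, with the tube end at about (350,338) of the crop and clear of everything. The fingers are still closing. Next I descend behind the peg.

Call:
{"op": "play_rows", "data": {"motion": [[-1,6,12,20,0,0,0],[-1,8,20,45,0,0,0],[-1,8,28,65,0,0,0],[-1,8,35,85,0,0,0],[-1,8,38,94,0,0,0],[-1,8,38,94,0,0,0]]}}

```text
clock: 2.45
position: [0.455, -0.2693, 0.0473]
ee_rot: [-2.15, 1.885, -0.329]
force: [-0.5, 0.3, -0.2]
width: 0.002
```

```bash
python3 - <<'E'
from h import *
rows([(-77,-166,48),(-76,-156,48),(-74,-146,48),(-72,-137,48),(-92,-137,48),(-92,-108,48)],orient(.35))
p=arm.get_image("side"); cv2.imwrite("pics/v3.png",cv2.resize(p["img"][230:370,240:400],None,fx=4,fy=4))
E
```

```text
t 2.45 tcp stand [ -81.2 -191.5   47.3] F [-0.53  0.28 -0.21] w 0.002
(-77, -166, 48) [-25.  -4.   1.] [0.002 0.003 0.002]
(-76, -156, 48) [-35.  -5.   1.] [0.002 0.003 0.002]
(-74, -146, 48) [-45.  -7.   2.] [0.002 0.003 0.002]
(-72, -137, 48) [-54.  -9.   3.] [0.002 0.003 0.002]
(-92, -137, 48) [-54.  10.  -4.] [0.002 0.003 0.002]
(-92, -108, 48) [-83.  10.  -4.] [0.002 0.003 0.002]
```

View pics/v3.png

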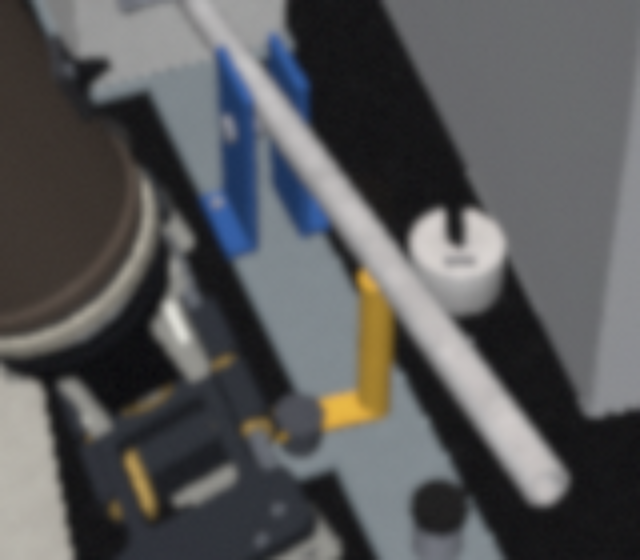

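The prop is untouched (post at about (375,340) of the crop) and the gripper is beside the peg. Now the push in +y.

Call:
{"op": "play_rows", "data": {"motion": [[-1,-12,-2,0,0,0,0],[-1,-20,-3,1,0,0,0],[-1,-28,-4,1,0,0,0],[-1,-35,-5,1,0,0,0],[-1,-42,-6,2,0,0,0],[-1,-48,-8,2,0,0,0],[-1,-54,-9,3,0,0,0],[-1,-54,-9,3,0,0,0]]}}

```text
clock: 3.3
position: [0.458, -0.2133, 0.0485]
ee_rot: [-2.152, 1.882, -0.33]
force: [0.1, -0.5, 0.2]
width: 0.003
```

```bash
python3 - <<'E'
from h import *
rows([(-95,-140,48),(-95,-108,48),(-80,-108,48),(-70,-108,48),(-57,-108,48)],orient(.35))
p=arm.get_image("side"); cv2.imwrite("pics/v4.png",cv2.resize(p["img"][230:370,240:400],None,fx=4,fy=4))
E
```

```text
t 3.3 tcp stand [ -71.  -136.4   48.5] F [ 0.05 -0.48  0.23] w 0.003
(-95, -140, 48) [ 4. 23. -8.] [0.001 0.004 0.004]
(-95, -108, 48) [-28.  23.  -8.] [0.001 0.004 0.004]
(-80, -108, 48) [-28.   8.  -2.] [0.001 0.004 0.004]
(-70, -108, 48) [-28.  -1.   1.] [0.001 0.004 0.004]
(-57, -108, 48) [-28. -13.   5.] [0.001 0.004 0.004]
```

View pics/v4.png

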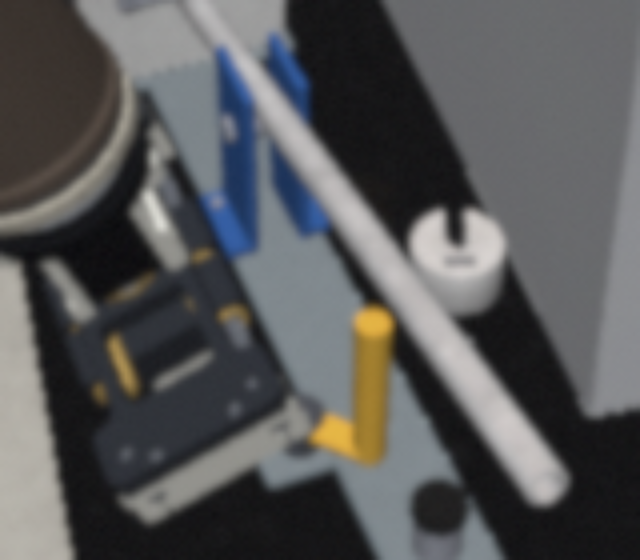

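The prop has turned roughly 0.8 rad (post top at (374,322), out from under the tube). Now I back off, go round to the robot side and push in +x.

Call:
{"op": "play_rows", "data": {"motion": [[-1,4,12,-4,0,0,0],[-1,4,24,-8,0,0,0],[-1,-10,24,-8,0,0,0],[-1,-28,24,-8,0,0,0],[-1,-28,16,-5,0,0,0],[-1,-28,8,-2,0,0,0],[-1,-28,2,0,0,0,0],[-1,-28,-4,2,0,0,0],[-1,-28,-9,3,0,0,0],[-1,-28,-14,5,0,0,0]]}}

```text
clock: 4.35
position: [0.4699, -0.1845, 0.0488]
ee_rot: [-2.151, 1.883, -0.332]
force: [-1.1, 0.0, 0.1]
width: 0.007
```

```bash
python3 - <<'E'
from h import *
rows([(-54,-108,48),(-100,-108,48),(-100,-108,150)],orient(.35))
p=arm.get_image("side"); cv2.imwrite("pics/v5.png",cv2.resize(p["img"][230:370,240:400],None,fx=4,fy=4))
w=cloud(p);hsv=cv2.cvtColor(p["img"],cv2.COLOR_BGR2HSV).astype(int)
m=(abs(hsv[...,0]-23)<8)&(hsv[...,1]>150)&(w[...,2]>.085)&(w[...,0]<.58)&(w[...,1]<-.15)&(w[...,1]>-.32)&(w[...,0]>.4)
print(m.sum(),toS(np.median(w[m],0)))
E
```

```text
t 4.35 tcp stand [ -55.5 -109.3   48.8] F [-1.15  0.03  0.07] w 0.007
(-54, -108, 48) [-1. -1.  1.] [0.    0.003 0.004]
(-100, -108, 48) [ -1.  42. -14.] [0.    0.003 0.004]
(-100, -108, 150) [  -2.    7. -110.] [0.    0.003 0.004]
108 [ -30.87417286 -185.32435771  106.31020284]
```

View pics/v5.png

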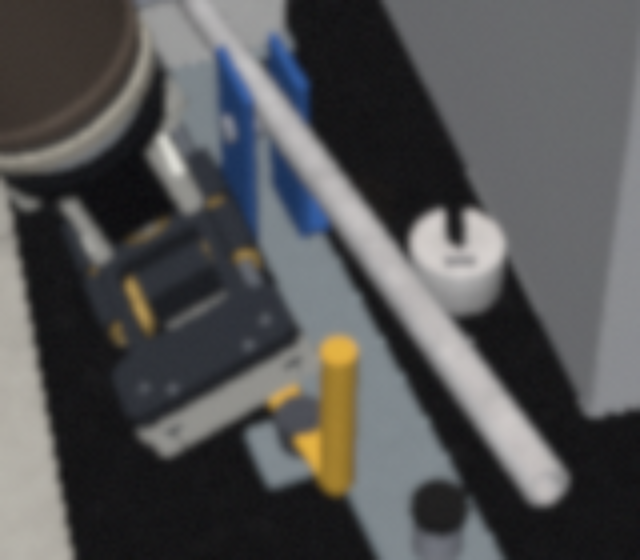

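The prop is nearly along the stand (post top at (340,350)), about 1.45 rad. One small extra push to the end stop, then I retreat.

Call:
{"op": "play_rows", "data": {"motion": [[-1,-1,-2,1,0,0,0],[-1,-1,-4,1,0,0,0],[-1,-1,-4,1,0,0,0],[-1,-1,10,-3,0,0,0],[-1,-1,25,-8,0,0,0],[-1,-1,42,-14,0,0,0],[-1,-1,42,-45,0,0,0],[-1,-1,42,-85,0,0,0],[-1,-1,42,-125,0,0,0],[-1,-1,42,-165,0,0,0]]}}

```text
clock: 5.4
position: [0.3751, -0.1968, 0.1914]
ee_rot: [-2.15, 1.883, -0.335]
force: [0.9, -0.8, -0.2]
width: 0.002
```

```bash
cat >> h.py <<'E'
def pressor(a=.785):
    z=np.array([0,0,-1.]);x=np.sin(a)*X-np.cos(a)*Y
    return Ro.from_matrix(np.c_[x,np.cross(z,x),z])
E
python3 - <<'E'
from h import *
np.set_printoptions(suppress=True,precision=4)
rows([(-90,-283,215),(0,-283,215)],pressor())
p=arm.get_image("side"); cv2.imwrite("pics/v6.png",cv2.resize(p["img"][200:420,240:480],None,fx=2.5,fy=2.5))
w=cloud(p);hsv=cv2.cvtColor(p["img"],cv2.COLOR_BGR2HSV).astype(int)
m=(abs(hsv[...,0]-23)<8)&(hsv[...,1]>150)&(w[...,2]>.085)&(w[...,0]<.58)&(w[...,1]<-.15)&(w[...,1]>-.32)&(w[...,0]>.4)
print(m.sum(),toS(np.median(w[m],0)))
t=(w[...,2]>.12)&(w[...,2]<.18)&(hsv[...,1]<60)&(hsv[...,2]>110)
s=(w-PIV)@np.c_[X,Y,[0,0,1]]*1e3
t&=(abs(s[...,0])<20)&(s[...,1]<-200)&(s[...,1]>-320)
print("tube end pts",t.sum(),s[t].min(0),s[t].max(0),np.median(s[t],0))
E
```

```text
t 5.4 tcp stand [-151.1 -109.4  191.4] F [ 0.94 -0.81 -0.2 ] w 0.002
(-90, -283, 215) [174. -65.  -1.] [-0.333 -0.138 -0.773]
(0, -283, 215) [ 174. -149.   30.] [-0.333 -0.138 -0.773]
110 [ -32.0205 -185.5369  106.0477]
tube end pts 582 [  -6.424  -302.3924  134.1721] [  10.0585 -200.3117  163.7908] [  -0.1967 -259.4059  151.4136]
```

View pics/v6.png

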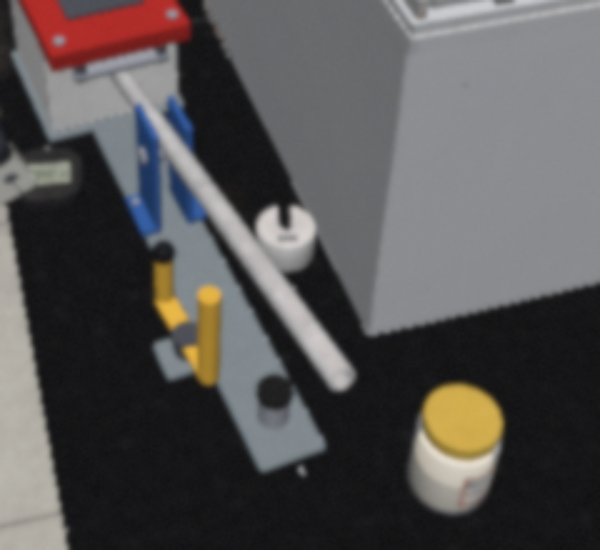

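The prop now lies parallel to the stand (peg (163,255), post (208,300)) and the tube rests undisturbed with its end at (342,375). Next: above the free end.

Call:
{"op": "play_rows", "data": {"motion": [[-1,30,-15,0,-0.05,-0.02,-0.12],[-1,60,-25,0,-0.1,-0.05,-0.25],[-1,95,-35,0,-0.16,-0.07,-0.38],[-1,130,-50,0,-0.22,-0.09,-0.5],[-1,155,-65,0,-0.28,-0.11,-0.63],[-1,174,-85,6,-0.333,-0.138,-0.773],[-1,174,-110,16,-0.333,-0.138,-0.773],[-1,174,-135,25,-0.333,-0.138,-0.773],[-1,174,-149,30,-0.333,-0.138,-0.773],[-1,174,-149,30,-0.333,-0.138,-0.773]]}}

```text
clock: 6.45
position: [0.5495, -0.35, 0.2206]
ee_rot: [2.974, -1.012, 0.011]
force: [-0.1, 0.8, -0.4]
width: 0.007
```

```bash
python3 - <<'E'
from h import *
rows([(0,-283,168),(0,-283,100),(0,-283,45)],pressor())
p=arm.get_image("side"); cv2.imwrite("pics/v7.png",cv2.resize(p["img"][200:420,240:480],None,fx=2.5,fy=2.5))
E
```

```text
t 6.45 tcp stand [   2.2 -283.6  220.6] F [-0.05  0.84 -0.39] w 0.007
(0, -283, 168) [-2.  1. 53.] [-0.002 -0.007  0.002]
(0, -283, 100) [ -3.   1. 121.] [-0.002 -0.007  0.002]
(0, -283, 45) [ -3.   1. 176.] [-0.002 -0.007  0.002]
```

View pics/v7.png

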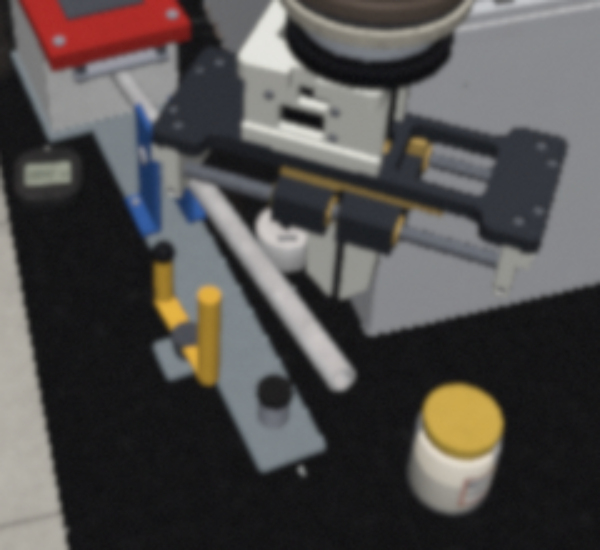

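The shut fingers (about (340,265)) stand above the free end, clear of jar, prop and cabinet. Pressing down in two stages.

Call:
{"op": "play_rows", "data": {"motion": [[-1,-2,1,25,0,-0.007,0],[-1,-2,1,45,0,-0.007,0],[-1,-2,1,57,0,-0.007,0],[-1,-2,1,67,0,-0.007,0],[-1,-2,1,77,0,-0.007,0],[-1,-3,1,87,0,-0.007,0],[-1,-3,1,97,0,-0.007,0],[-1,-3,1,107,0,-0.007,0],[-1,-3,1,117,0,-0.007,0],[-1,-3,1,121,0,-0.007,0]]}}

```text
clock: 7.5
position: [0.5458, -0.3525, 0.1006]
ee_rot: [2.972, -1.016, 0.004]
force: [0.7, -4.6, 6.4]
width: 0.003
```

```bash
python3 - <<'E'
from h import *
rows([(0,-283,80),(0,-283,45)],pressor())
p=arm.get_image("side"); cv2.imwrite("pics/v8.png",cv2.resize(p["img"][200:420,240:480],None,fx=2.5,fy=2.5))
E
```

```text
t 7.5 tcp stand [  -1.8 -285.6  100.6] F [ 0.72 -4.58  6.37] w 0.003
(0, -283, 80) [-1. -3. 21.] [ 0.    -0.003 -0.001]
(0, -283, 45) [-1. -3. 56.] [ 0.    -0.003 -0.001]
```

View pics/v8.png

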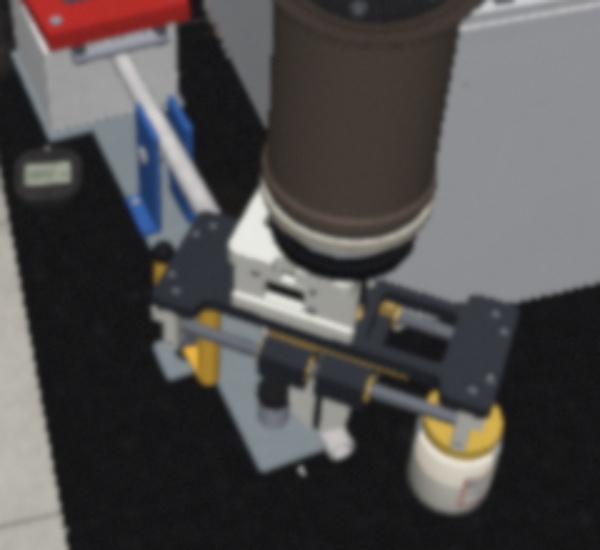

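Pressing works (6 N), but the gripper's near-side end at about (190,330) will come down close to the prop post. I'll back up, turn a little for clearance and come down again with a slight outward drift to reduce friction.

Call:
{"op": "play_rows", "data": {"motion": [[-1,0,0,-15,0,0,0],[-1,0,0,-30,0,0,0],[-1,0,0,-45,0,0,0],[-1,0,0,-58,0,0,0],[-1,0,0,-70,0,0,0],[-1,0,0,-80,0,0,0],[-1,0,0,-85,0,0,0],[-1,0,0,-85,0,0,0]]}}

```text
clock: 8.35
position: [0.5457, -0.3526, 0.1859]
ee_rot: [2.971, -1.016, 0.005]
force: [-0.6, -1.3, -0.3]
width: 0.002
```

```bash
python3 - <<'E'
from h import *
rows([(0,-280,172),(0,-283,140),(0,-288,100),(0,-290,70),(0,-290,45)],pressor(1.1))
p=arm.get_image("side"); w=cloud(p);hsv=cv2.cvtColor(p["img"],cv2.COLOR_BGR2HSV).astype(int)
s=(w-PIV)@np.c_[X,Y,[0,0,1]]*1e3
t=(w[...,2]>.12)&(w[...,2]<.18)&(hsv[...,1]<60)&(hsv[...,2]>110)&(abs(s[...,0])<20)&(s[...,1]<-200)&(s[...,1]>-330)
print("tube end pts",t.sum(),s[t].min(0),s[t].max(0))
m=(abs(hsv[...,0]-23)<8)&(hsv[...,1]>150)&(s[...,2]>85)&(s[...,0]<-10)&(abs(s[...,1]+180)<60)
print(toS(np.median(w[m],0)))
E
```

```text
t 8.35 tcp stand [  -1.9 -285.7  185.9] F [-0.56 -1.33 -0.32] w 0.002
(0, -280, 172) [-3. -5. 14.] [ 0.001 -0.003 -0.317]
(0, -283, 140) [-1. -3. 46.] [ 0.001 -0.003 -0.317]
(0, -288, 100) [ 3.  0. 86.] [ 0.001 -0.003 -0.317]
(0, -290, 70) [  4.   2. 116.] [ 0.001 -0.003 -0.317]
(0, -290, 45) [  4.   2. 141.] [ 0.001 -0.003 -0.317]
tube end pts 429 [  -3.61077283 -302.28194443  135.77771356] [  12.71116577 -200.28581893  164.34002377]
[ -31.87801811 -185.39487709  106.22522503]
```

The tube came back up, unshifted, and the prop is unchanged.

Call:
{"op": "play_rows", "data": {"motion": [[-1,-2,-3,0,0,0,-0.12],[-1,-3,-5,5,0,0,-0.24],[-1,-3,-5,14,0,0,-0.317],[-1,-3,-5,24,0,0,-0.317],[-1,-2,-4,36,0,0,-0.317],[-1,-1,-3,46,0,0,-0.317],[-1,0,-2,56,0,0,-0.317],[-1,1,-1,66,0,0,-0.317],[-1,2,-1,76,0,0,-0.317],[-1,3,0,86,0,0,-0.317]]}}

```text
clock: 9.4
position: [0.5482, -0.3558, 0.099]
ee_rot: [3.092, -0.54, 0.005]
force: [-1.0, 0.1, 7.0]
width: 0.004
```

```bash
python3 - <<'E'
from h import *
rows([(0,-290,70),(0,-290,45)],pressor(1.1))
E
```

```text
t 9.4 tcp stand [ 2.000e-01 -2.892e+02  9.900e+01] F [-1.05  0.11  6.96] w 0.004
(0, -290, 70) [ 0.  1. 29.] [ 0.002 -0.004 -0.003]
(0, -290, 45) [-0.  1. 54.] [ 0.002 -0.004 -0.003]
```

Call:
{"op": "play_rows", "data": {"motion": [[-1,0,0,8,0,0,0],[-1,0,0,16,0,0,0],[-1,0,1,24,0,0,0],[-1,0,1,32,0,0,0],[-1,0,1,38,0,0,0],[-1,0,1,44,0,0,0],[-1,0,1,48,0,0,0],[-1,0,1,51,0,0,0],[-1,0,1,51,0,0,0]]}}

```text
clock: 10.3
position: [0.5487, -0.3551, 0.0484]
ee_rot: [3.093, -0.543, 0.005]
force: [-2.1, 6.3, 14.7]
width: 0.002
```

```bash
python3 - <<'E'
from h import *
rows([(0,-290,45)],pressor(1.1))
p=arm.get_image("side"); cv2.imwrite("pics/v9.png",cv2.resize(p["img"][160:420,220:480],None,fx=2.25,fy=2.25))
E
```

```text
t 10.3 tcp stand [   0.8 -288.6   48.4] F [-2.06  6.31 14.71] w 0.002
(0, -290, 45) [-0.  2.  3.] [ 0.001 -0.004 -0.005]
```

View pics/v9.png

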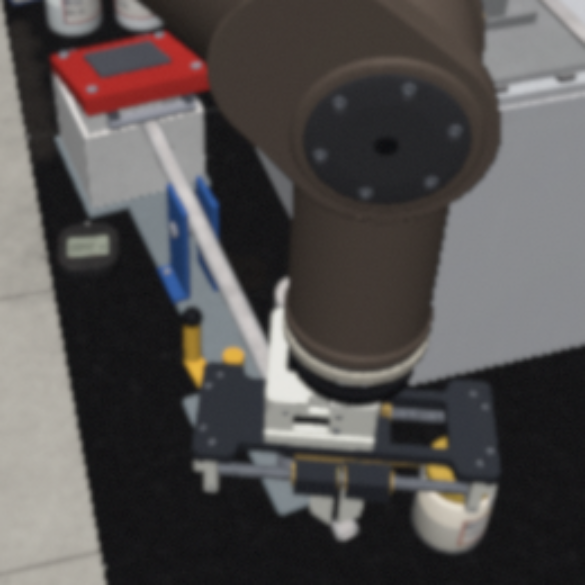

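The flap is visibly open, the tube is down, and jar and prop are clear of the gripper; force rose to 15 N, as at a stop. I check the flap angle by plane fit, with the tube end and force over time.

```bash
python3 - <<'E'
from h import *
for k in range(2):
  for n in ["side","scene"]:
    p=arm.get_image(n);w=cloud(p);hsv=cv2.cvtColor(p["img"],cv2.COLOR_BGR2HSV).astype(int);H,Sa=hsv[...,0],hsv[...,1]
    s=(w-PIV)@np.c_[X,Y,[0,0,1]]*1e3
    m=((H<8)|(H>172))&(Sa>150)&(s[...,1]>120)&(s[...,1]<270)&(abs(s[...,0])<70)&(s[...,2]>110)
    P=s[m]
    for _ in range(5):
        A=np.c_[P[:,:2],np.ones(len(P))];c=np.linalg.lstsq(A,P[:,2],rcond=None)[0];r=A@c-P[:,2];P=P[abs(r)<max(2,1.5*r.std())]
    print(n,len(P),"flap angle",np.arctan(-c[1]).round(3),"res",r.std().round(2))
    m=(abs(H-23)<8)&(Sa>150)&(s[...,2]>85)&(s[...,0]<-10)&(abs(s[...,1]+180)<60)
    print("post",m.sum(),np.median(s[m],0).round(1) if m.any() else None)
    look(p,["jar_yellow","weight","stopwatch"]) if k==0 else 0
    m=(s[...,1]<-292)&(s[...,1]>-330)&(abs(s[...,0])<15)&(s[...,2]<60)&(s[...,2]>25)&(Sa<60)&(hsv[...,2]>110)
    print("tube end top",m.sum(),s[m].max(0).round(1) if m.any() else None)
o=arm.observe();print(o["clock"],o["force"].round(2))
E
```

```text
side 517 flap angle 0.277 res 0.62
post 46 [ -30.3 -181.6  110.4]
jar_yellow 0.78 uv 422 381 wh 36 51 [ 0.63  -0.379  0.069]
stopwatch 0.67 uv 258 273 wh 28 26 [ 0.422 -0.025  0.019]
tube end top 103 [  14.6 -293.    59.9]
scene 1107 flap angle 0.282 res 1.04
post 54 [ -33.6 -172.6  100.2]
jar_yellow 0.61 uv 364 219 wh 18 28 [ 0.631 -0.338  0.039]
stopwatch 0.86 uv 347 302 wh 31 22 [ 0.412 -0.002  0.015]
tube end top 6 [   3.5 -293.    42.3]
side 522 flap angle 0.28 res 0.64
post 46 [ -30.4 -182.2  110.3]
tube end top 102 [  14.7 -293.    59.9]
scene 1080 flap angle 0.278 res 1.03
post 53 [ -34.  -173.5  101.2]
tube end top 7 [   3.  -292.5   52.8]
10.85 [-2.31  6.16 14.07]
```

```bash
python3 -c "
from cell import arm
print(arm.sign_off())"
```

```text
the job is handed in; nothing more can be done
None
```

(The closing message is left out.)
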